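# Load a media bottle through the sprung flaps of a dispenser's infeed lane

### The arm

A 6-joint arm with a two-finger parallel gripper is mounted at the origin on the work surface; the furniture and walls round the work are solid. World frame = base frame: x ahead of the robot, y to its left, z up, the work surface at z = 0. Lengths are in m, angles in rad, forces in N, time in s.
With the tool pointing down it reaches from about 0.35 to 0.85 m from the base axis. Payload 8.1 kg.
Tool frame: the origin (TCP) lies midway between the tips of the shut fingers; the grasp point (between the pads) lies 19 mm behind it (manip.tcp_to_grasp is the distance from the TCP to the grasp point, in m); z points along the fingers, y is the line along which they close (so a half turn about z gives the same grasp; the last joint's range is limited). The gripper opens to 85 mm and grips with 20 to 120 N. Pads are 22 mm wide; open, the fingers measure 114 mm over their backs; the gripper's body (76 mm by 85 mm) begins 54 mm behind the grasp point. The pads swing forward as they close: fully open they stand 13 mm farther back than shut.
Start: joints at [1.156, 0.13, 1.488, -0, 1.523, -0.085], TCP at [0.194, 0.568, 0.231] pointing down, gripper open.
Joint ranges: [-2.96, 2.96], [-0.89, 2.26], [0.02, 2.5], [-1.34, 4.48], [0, 2.73], [-2.66, 2.66]. Speed limits (rad/s): [2.39, 2.39, 2.79, 3.14, 3.14, 3.14].

### API

Orientations are given as a unit quaternion [w, x, y, z].
In Python, from bench import manip, optics gives the robot as it stands. The module is installed in compiled form; this text tells all that it offers.
- The arm moves only by the tool step_arm, never from a script. Its argument "increments" is a list of rows, each a list of 7 numbers: the turn, a rotation vector about the world's x, y, z in degrees, then the shift along the world's x, y, z in mm, then the closure in counts, from 0 (fully open) to 255 (shut). A call has exactly 10 rows; each row is the pose to reach, as a shift and turn from the pose commanded when the call began; what a row does not reach only later rows make up. A row lasts 1/12 s, in which the tool goes at most 41.7 mm and 7.16 degrees, less where a joint would pass 70% of its speed; a pose out of reach is approached as far as the arm can. A call with a gripper value outside its range is refused whole. The fingers move at their own pace and stop on an object; the grip force is fixed at half the most. Time passes only in rows, so rows that repeat a pose let the fingers close, or fill a call up. It gives the time, the measured TCP pose, the force, the opening and the grip force at its end, in the units of the state.
- manip.get_obs(): the state, without advancing time (a new reading comes with each control period).
- optics.capture(name): name is "scene" or "top" or "wrist"; returns (picture, depth): 480x640x3 uint8, red, green, blue; 480x640 float32, m along the optical axis (not along the pixel's ray), 0 where there is no reading.
- optics.camera_params(name): a dict with "K" (3x3 intrinsics, pixels), "extrinsics" (4x4, takes a point from world to camera coordinates). Camera axes: x right, y up, looking along -z (the intrinsics and any distortion apply to the point x, -y, -z); pixel columns grow to the right and rows downward; lengths in m; the calibration is good to about 2 mm. A picture is of the moment at which its call begins: read the wrist's pose just before it. camera_params takes no time and is no camera call; for the wrist camera it gives the pose at the moment of the call.
- manip.hand_in(): hands the job in; it is judged then, once.
The state is a dict: "clock": time; "qpos": joint angles; "qvel": joint speeds; "joint_efforts": joint torques, N m; "tcp_pos": TCP position; "tool_rot": TCP orientation; "contact_force": force on the tool from outside, world axes, zero at the start; "wrist_torque": the same for the moment, N m; "grip_width": opening from 0.0 (shut) to 1.0 (fully open); "grasp_force": force on a finger pad.
Only numpy, scipy, OpenCV 4.12 (cv2) and the standard library are available. Lean on these libraries where they do the work, as an engineer would, in place of code of your own. Each camera call takes 0.05 s, during which the arm holds its last target. There are 200 camera calls.

### The job

Load the media bottle that stands on the right into the infeed lane: stand it in at the open end of the lane, slide it upright between the neck rails and through the sprung one-way flaps, and on until it is fully home against the end stop. Push gently - the stop is clamped at a different depth every day, so feel for it - and leave the bottle standing there with both flaps shut behind it and nothing else disturbed.

Things in the scene. Friction and masses are not known exactly. Their poses are not given: they have to be found in the camera images.
- bottle: Media bottle standing loose on the robot's right (another at the far left is out of reach, not meant): 111 mm tall, 0.15 to 0.24 kg, round. Origin: centre of its underside, z up. Body 62 mm diameter up to 71 mm height, neck 40 mm to 83 mm, ribbed screw cap 58 mm diameter from 83 to 111 mm (tight, does not turn). In the lane only the cap stands above the rails: hold it by the cap from above.
- lane: Infeed lane, fixed: metal base plate 390 x 110 x 4 mm (the bottle stands on it), two flat steel neck rails on pillars, a 58 mm high switch housing at the far end. Origin: on the worktop under the flap line's middle; x = travel, z up. Plate from x -170 to +220 mm. Bottle and lane stand at most 20 N between them. Fingers that close along x keep a pushed bottle from tipping about them.
- apron (a point): Point on top of the base plate on the lane's centre line (lane x -128, z 4 mm), in front of the rails' flared mouth: here the bottle can be stood down from above, clear of the rails. Axes as the lane's.
- rails (a point): Where the parallel part of the neck rails begins (lane x -56, y 0), level with their tops, 83.5 mm over the worktop; screw heads stand 3 mm higher. Inner edges at y +-22 mm (2 mm play beside the neck), 5 mm thick, to x +134 mm; toward -x they flare open to y +-37 mm at x -89 mm. The standing bottle's cap clears them by 3.5 mm. The body is too wide to pass down between them: enter from the -x end.
- flap_line (a point): Middle of the shut flaps (lane x 0, y 0, 38 mm over the worktop): two upright leaves 16 to 60 mm over the worktop, hinged on pillars at y +-40 mm, meeting at the middle. The bottle meets them with its axis at about lane x -34 mm; opening them takes a few newtons, up to about 7 N; they let go of it and snap shut once its axis is past about x +54 mm.
- flap_left (a joint): Angle (rad) of the flap leaf on the lane's +y side: 0 = shut across the lane, up to 1.4 = swung open in the direction of travel. Light spring to shut; it cannot swing the other way.
- flap_right (a joint): The same for the leaf on the lane's -y side.
- nearest_home (a point): Lane x +66, y 0, z 4 mm: where the bottle's underside centre is when home, if the end stop is at its nearest setting. The stop (two upright rubber-sleeved posts between the rails, rigid) is clamped by a screw 0 to 30 mm farther along +x; its setting is not measured.
- plunger (a joint): Travel (m) of the bottle-present plunger, a 6 mm pin between the stop's two posts, 36 mm over the worktop: 0 = out; the bottle meets it 8 mm before home and it reads 0.008 when the bottle is home against the posts. Its spring (under 0.3 N) does not push the standing bottle back.
- dish_stack: Bystander: low stack of five round dishes, 93 mm diameter, 80 mm tall; origin at the centre of its underside.
- timer: Bystander: wedge-shaped bench timer, 62 x 78 x 34 mm; origin at the centre of its underside.
- dish: Bystander: single round petri dish lying flat, 91 mm diameter, 16 mm high; origin at the centre of its underside.
Not all that is in view belongs to the job. Of the things that look like the bottle, take the one that is nearest to the robot's base at the start.

How it is judged:
By the outcome, as a careful person would: the job done as asked, in the order asked, and still so for the second after the job is handed in, with the robot touching nothing.
It also fails if it takes over 50 s, if anything falls off the work surface, if the arm or the gripper's body presses on something with over 40 N, if the wrist force passes 120 N, or if a joint passes its speed limit or range.

## Working session

There is one attempt and no reset: what is moved stays moved. The work goes in short steps, Python scripts to look and compute and a tool call to move; the robot and the scene stay as the last step left them, time stands still between calls to the robot, and variables do not carry over. Pictures are saved under pics/ and viewed, at most 10 in all, crops included, and the job is handed in when it is done.

Besides the shell and the picture viewer there is one more tool, called after "Call:" as name(argument=value, ...), one argument or row to a line, values as JSON. step_arm: Moves the arm, as the interface text tells. Its arguments: {"type":"object","properties":{"increments":{"type":"array"}},"required":["increments"]}

```bash
mkdir -p pics; cat > h.py <<'E'
import numpy as np, cv2
from bench import manip, optics
def cap(n):
    p=optics.camera_params(n); im,d=optics.capture(n); return im,d,p
def world(d,p):
    K=np.array(p["K"]);E=np.array(p["extrinsics"])
    v,u=np.mgrid[0:480,0:640]
    X=np.stack([(u-K[0,2])/K[0,0]*d,-(v-K[1,2])/K[1,1]*d,-d],-1)
    return (X-E[:3,3])@E[:3,:3]
E
python3 - <<'E'
from h import *
ims=[]
for n in("scene","top"):
    im,d,p=cap(n); np.savez(n,im=im,d=d,K=p["K"],E=p["extrinsics"]); 
    cv2.imwrite(f"pics/{n}0.png",im[...,::-1]); print({k:(np.round(v,3).tolist() if k in("K","extrinsics") else v) for k,v in p.items()})
o=manip.get_obs(); print(o,manip.tcp_to_grasp)
E
```

```text
{'K': [[443.664, 0.0, 331.724], [0.0, 443.664, 236.36], [0.0, 0.0, 1.0]], 'extrinsics': [[0.609, -0.793, -0.019, -0.315], [0.632, 0.471, 0.615, -0.346], [-0.479, -0.387, 0.788, -1.046], [0.0, 0.0, 0.0, 1.0]]}
{'K': [[548.931, 0.0, 322.405], [0.0, 548.931, 238.984], [0.0, 0.0, 1.0]], 'extrinsics': [[0.022, -1.0, 0.002, -0.029], [0.992, 0.022, 0.128, -0.494], [-0.128, -0.001, 0.992, -1.279], [0.0, 0.0, 0.0, 1.0]]}
{'clock': 0.1, 'qpos': array([ 1.15555676e+00,  1.31092342e-01,  1.48915563e+00,  1.82311733e-05,
        1.52300547e+00, -8.53956049e-02]), 'qvel': array([-3.91561182e-04, -4.47802280e-05, -2.77925452e-03, -1.25863113e-03,
        4.02234546e-04,  5.40376297e-04]), 'joint_efforts': array([ 1.13719103e-03, -5.70952749e+01, -5.01940548e+01, -1.85062968e-04,
        8.09425459e-03,  2.59651534e-05]), 'tcp_pos': array([0.19410941, 0.56721712, 0.23035343]), 'tool_rot': array([-2.14520298e-04,  1.64175752e-01,  9.86430754e-01, -8.02262200e-04]), 'contact_force': array([ 0.19308224,  0.91958625, -0.23106628]), 'wrist_torque': array([ 0.01419803, -0.00583442, -0.01895653]), 'grasp_force': 0.0, 'grip_width': 0.9965552319470016} 0.0187
```

View pics/scene0.png

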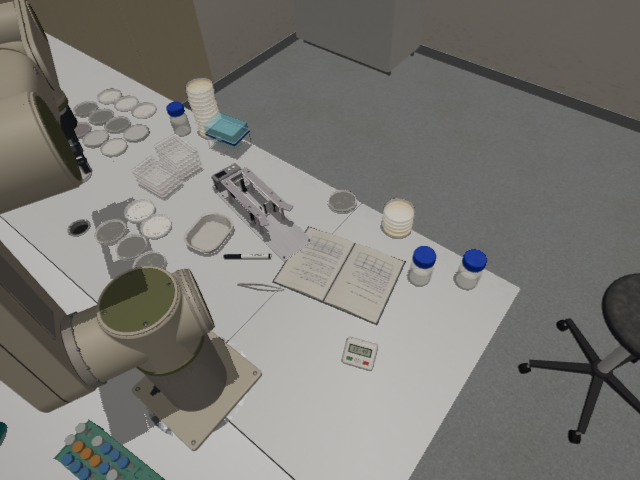

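View pics/top0.png

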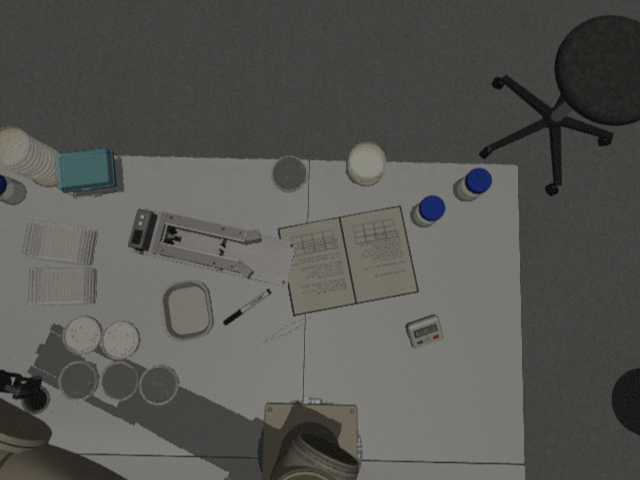

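The scene and top views show two blue-capped bottles on the right: top (430,210) and (476,184); the third, at far left (3,188), is excluded. The lane has its housing at top (143,230) and its open end at about (290,262). Bottle (430,210) is nearest the base (~(310,430)), so it should be the one meant. Next I measure everything and confirm with a crop.

```bash
cat > m.py <<'E'
from h import *
for n in("top","scene"):
    z=np.load(n+".npz");im,d,p=z["im"],z["d"],dict(K=z["K"],extrinsics=z["E"])
    W=world(d,p)
    hsv=cv2.cvtColor(im,cv2.COLOR_RGB2HSV)
    m=((hsv[...,0]>108)&(hsv[...,0]<130)&(hsv[...,1]>150)&(hsv[...,2]>60)).astype(np.uint8)
    k,l,s,c=cv2.connectedComponentsWithStats(m)
    for i in range(1,k):
        if s[i,4]<60: continue
        q=W[(l==i)&(d>0)]; t=q[q[:,2]>0.105]
        (cx,cy),r=cv2.minEnclosingCircle(t[:,:2].astype(np.float32)) if len(t) else ((0,0),0)
        print(n,c[i].round(1),s[i,4],"top circ",round(cx,4),round(cy,4),round(r,4),"z",np.median(t[:,2]) if len(t) else None, "range",np.hypot(cx,cy))
    # rails
    ok=(d>0)&(W[...,0]>.3)&(W[...,0]<.75)&(W[...,1]>-.02)&(W[...,1]<.42)
    for lo,hi in((.078,.09),(.05,.066),(.002,.0065)):
        mm=ok&(W[...,2]>lo)&(W[...,2]<hi); print(n,lo,hi,mm.sum())
        k,l,s,c=cv2.connectedComponentsWithStats(mm.astype(np.uint8))
        for i in range(1,k):
            if s[i,4]<60: continue
            q=W[l==i]; R=cv2.minAreaRect(q[:,:2].astype(np.float32)); print("  ",s[i].tolist(),np.round(R[0],4),np.round(R[1],4),round(R[2],2),"z",np.median(q[:,2]).round(4))
E
python3 m.py
python3 - <<'E'
import cv2
im=cv2.imread("pics/top0.png")
cv2.imwrite("pics/lane_crop.png",cv2.resize(im[190:300,110:310],None,fx=4,fy=4,interpolation=2)[:600])
a=cv2.resize(im[155:245,390:510],None,fx=4,fy=4,interpolation=2)
cv2.imwrite("pics/bot_crop.png",a)
E
```

```text
top [478.8 179.8] 440 top circ 0.629 -0.3711 0.0278 z 0.11045084738684251 range 0.7303364446530789
top [432.1 207.5] 446 top circ 0.5628 -0.2646 0.0278 z 0.11114790502799106 range 0.6219171826530298
top 0.078 0.09 2317
   [152, 211, 108, 66, 2317] [0.474  0.2498] [0.2341 0.1117] 79.08 z 0.0841
top 0.05 0.066 624
   [135, 208, 18, 42, 468] [0.5069 0.4087] [0.0336 0.0938] 81.18 z 0.0583
   [160, 224, 13, 19, 122] [0.496  0.3486] [0.0191 0.0421] 80.15 z 0.0613
top 0.002 0.0065 8787
   [157, 163, 23, 15, 86] [0.6617 0.3703] [0.0554 0.0335] 84.66 z 0.0034
   [259, 164, 11, 18, 61] [0.6615 0.1299] [0.0436 0.0238] 6.25 z 0.0031
   [192, 169, 21, 31, 99] [0.6269 0.2887] [0.0835 0.0347] 31.67 z 0.0035
   [176, 173, 23, 21, 93] [0.6288 0.326 ] [0.0424 0.0541] 28.94 z 0.0036
   [209, 174, 21, 18, 72] [0.6372 0.2391] [0.0576 0.0264] 53.29 z 0.0029
   [250, 176, 25, 22, 80] [0.6256 0.1334] [0.0715 0.0252] 62.04 z 0.0034
   [224, 181, 30, 23, 119] [0.6037 0.1904] [0.0441 0.0725] 28.78 z 0.0035
   [161, 199, 23, 14, 88] [0.57  0.354] [0.0586 0.0293] 81.33 z 0.0035
   [220, 198, 17, 19, 66] [0.5673 
[... 1176 characters left out ...]
] 89.25 z 0.0589
   [232, 177, 12, 9, 61] [0.4978 0.3493] [0.0217 0.0335] 72.3 z 0.0612
scene 0.002 0.0065 5103
   [254, 153, 63, 55, 591] [0.6302 0.2754] [0.3011 0.1169] 82.37 z 0.0033
   [243, 176, 26, 32, 194] [0.5253 0.3286] [0.1581 0.0448] 75.99 z 0.0049
   [302, 176, 29, 18, 132] [0.6726 0.1882] [0.0511 0.1051] 8.53 z 0.0031
   [201, 190, 131, 107, 2702] [0.4829 0.1832] [0.4568 0.3014] 79.71 z 0.0041
   [183, 209, 17, 18, 73] [0.3365 0.4014] [0.0712 0.0301] 18.86 z 0.0035
   [196, 219, 34, 28, 370] [0.3344 0.3114] [0.0838 0.0833] 11.7 z 0.004
   [222, 239, 17, 15, 83] [0.3281 0.2274] [0.054  0.0465] 45.09 z 0.0035
   [246, 261, 21, 16, 71] [0.3135 0.1132] [0.0604 0.0327] 77.91 z 0.0031
```

View pics/lane_crop.png

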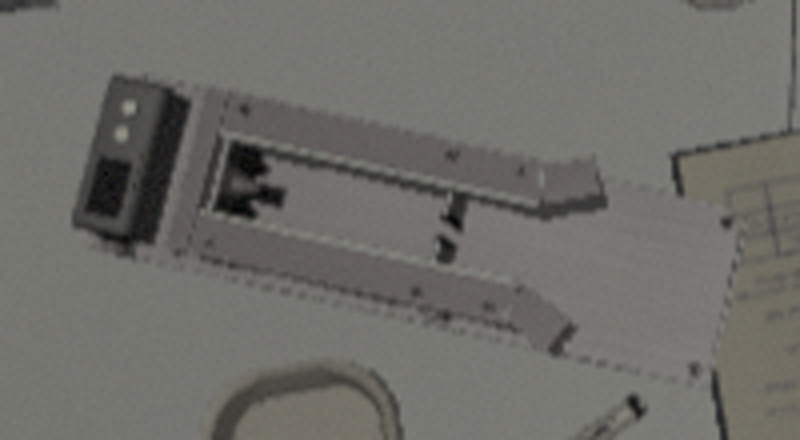

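View pics/bot_crop.png

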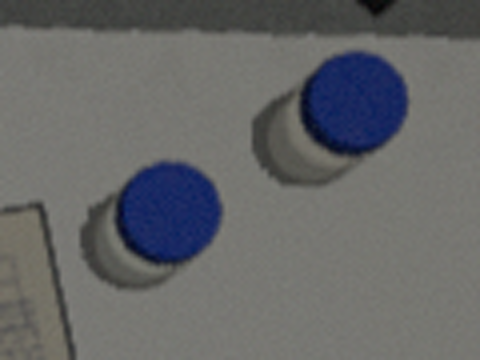

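The crops show the lane pointing left-up: apron at the right, flared mouth near crop (560,190)/(560,330), flaps at (450,225), stop at (250,180), housing at (130,160). The nearer bottle, left in the second crop (cap at (170,213)), has a range of 0.622 m against 0.731 m for the other, so it is the one meant. Next I fit the lane frame.

```bash
cat > fit.py <<'E'
from h import *
from scipy.optimize import least_squares
def fit(W,d,lo=.080,hi=.0885,p0=(.4557,.1945,np.radians(79))):
    ok=(d>0)&(W[...,0]>.38)&(W[...,0]<.6)&(W[...,1]>.05)&(W[...,1]<.42)&(W[...,2]>lo)&(W[...,2]<hi)
    P=W[ok][:,:2]; th=p0[2]; o=np.array(p0[:2])
    for it in range(6):
        ex=np.array([np.cos(th),np.sin(th)]); ey=np.array([-ex[1],ex[0]])
        L=np.c_[(P-o)@ex,(P-o)@ey]
        E={1:[],-1:[]};O={1:[],-1:[]}
        for x in np.arange(-.045,.12,.006):
            for s in(1,-1):
                y=s*L[(abs(L[:,0]-x)<.003)&(s*L[:,1]>.008),1]
                if len(y)>3: E[s].append((x,s*y.min()));O[s].append((x,s*y.max()))
        f=lambda e:np.polynomial.polynomial.polyfit(*np.array(e).T,1)
        g=[f(X[s]) for X in(E,O) for s in(1,-1)]
        th+=np.mean([q[1] for q in g]); o=o+ey*np.mean([q[0] for q in g])
    ex=np.array([np.cos(th),np.sin(th)]); ey=np.array([-ex[1],ex[0]])
    L=np.c_[(P-o)@ex,(P-o)@ey]
    r=[np.percentile(L[:,0],q) for q in(.3,99.7)]
    return o,th,g,r,ex,ey
if __name__=="__main__":
  for n in("top","scene"):
    z=np.load(n+".npz");d=z["d"];W=world(d,dict(K=z["K"],extrinsics=z["E"]))
    o,th,g,r,ex,ey=fit(W,d)
    print(n,"o",o.round(4),"deg",np.degrees(th).round(2),"edges",np.round(g,4).tolist(),"rail x",np.round(r,4))
    L=(W[...,:2]-o)@np.c_[ex,ey]
    h=(d>0)&(W[...,2]>.052)&(W[...,2]<.064)&(abs(L[...,1])<.06)&(L[...,0]>.15)&(L[...,0]<.25)
    print(" housing x",np.percentile(L[h][:,0],[1,99]).round(4),"y",np.percentile(L[h][:,1],[1,99]).round(4))
E
python3 fit.py
```

```text
top o [0.4634 0.193 ] deg 78.55 edges [[0.0237, -0.0181], [-0.0236, 0.0189], [0.0483, -0.0148], [-0.0484, 0.014]] rail x [-0.0578  0.1741]
 housing x [0.1521 0.2401] y [-0.0446  0.0442]
scene o [0.4618 0.1933] deg 78.78 edges [[0.024, -0.0216], [-0.0243, 0.0227], [0.048, -0.0105], [-0.0481, 0.0249]] rail x [-0.0572  0.1752]
 housing x [0.1508 0.2407] y [-0.0446  0.0448]
```

```bash
cat > ray.py <<'E'
from h import *
def ray(K,E,u,v,z):
    r=E[:3,:3].T@np.array([(u-K[0,2])/K[0,0],-(v-K[1,2])/K[1,1],-1]); c=-E[:3,:3].T@E[:3,3]
    return (c+r*(z-c[2])/r[2])[:2]
E
python3 - <<'E'
from ray import *
z=np.load("top.npz");K,E=z["K"],z["E"]
th=np.radians(78.6);ex=np.array([np.cos(th),np.sin(th)]);ey=np.array([-ex[1],ex[0]]);o=np.array([.463,.1931])
for nm,u,v,zz in(("flapL",114+.5*0+110+5-4.5,0,0),):pass
for nm,cu,cv_,zz in(("flapU top",458,195,.06),("flapD",445,260,.06),("end1",743,230,.004),("end2",708,378,.004),("tipU",605,205,.0835),("tipU2",597,155,.0835),("tipD",555,352,.0835),("tipD2",577,322,.0835),("far plate edge",118,240,.004),("kinkU",541,205,.0835),("kinkD",515,280,.0835)):
    P=ray(K,E,110+cu/4-.4,190+cv_/4-.4,zz)-o; print(nm,(P@ex).round(4),(P@ey).round(4))
E
```

```text
flapU top 0.0232 -0.02
flapD 0.0213 0.0186
end1 -0.1399 -0.0422
end2 -0.1395 0.05
tipU -0.0651 -0.0309
tipU2 -0.0539 -0.058
tipD -0.0571 0.0572
tipD2 -0.0653 0.0379
far plate edge 0.2294 0.0472
kinkU -0.0294 -0.0228
kinkD -0.0251 0.0223
```

Call:
step_arm(
  increments=[
    [0, 0, 0.7, 24, -34, 10, 0],
    [0, 0, 1.5, 48, -68, 20, 0],
    [0, 0, 2.2, 72, -102, 30, 0],
    [0, 0, 3, 96, -136, 40, 0],
    [0, 0, 3.7, 120, -170, 50, 0],
    [0, 0, 4.5, 144, -204, 60, 0],
    [0, 0, 5.2, 168, -238, 70, 0],
    [0, 0, 6, 190, -272, 80, 0],
    [0, 0, 7, 212, -306, 90, 0],
    [0, 0, 7.5, 230, -330, 90, 0],
  ],
)

```text
clock: 0.93
tcp_pos: [0.4254, 0.2358, 0.3231]
tool_rot: [0.001, 0.099, 0.995, 0.0]
contact_force: [0.0, 1.1, 0.2]
grip_width: 1.002
grasp_force: 0.0
```

```bash
python3 - <<'E'
from fit import *
o_=manip.get_obs(); print(o_["clock"],o_["tcp_pos"].round(4),o_["tool_rot"].round(4),o_["contact_force"].round(2))
im,d,p=cap("wrist"); np.savez("wrist1",im=im,d=d,K=p["K"],E=p["extrinsics"]); E=np.array(p["extrinsics"])
print("cam",(-E[:3,:3].T@E[:3,3]).round(4),E[:3,:3].round(3).tolist()); print({k:v for k,v in p.items() if k!="extrinsics"})
cv2.imwrite("pics/wrist1.png",im[...,::-1])
W=world(d,p); o,th,g,r,ex,ey=fit(W,d); print(o,np.degrees(th),np.round(g,4).tolist(),r)
E
```

```text
0.9333 [0.4254 0.2358 0.3231] [1.100e-03 9.890e-02 9.951e-01 5.000e-04] [0.05 1.08 0.2 ]
cam [0.3473 0.2506 0.465 ] [[0.197, 0.98, 0.003], [-0.931, 0.188, -0.312], [-0.306, 0.059, 0.95]]
{'K': array([[330.75939716,   0.        , 322.90186552],
       [  0.        , 330.75939716, 235.61049624],
       [  0.        ,   0.        ,   1.        ]])}
[0.46284839 0.19311014] 78.53665948591969 [[0.0235, -0.0145], [-0.023, 0.0167], [0.0488, -0.0164], [-0.0492, 0.0142]] [np.float64(-0.05822553206785201), np.float64(0.17222370409657087)]
```

View pics/wrist1.png

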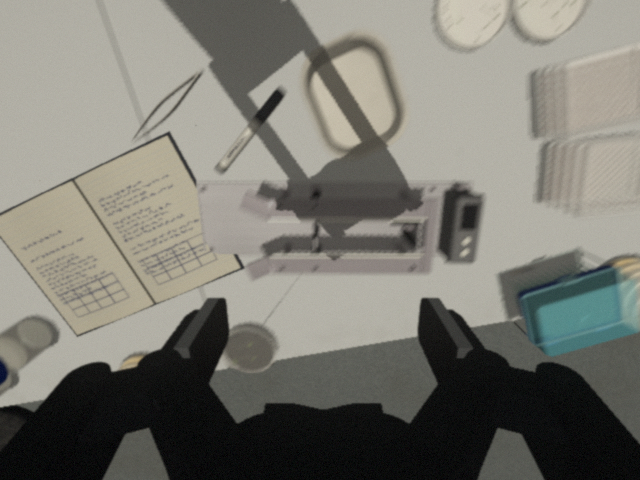

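The wrist view shows the lane lengthwise: plate end at (200,215), flaps at (316,215), stop at (410,235), housing at (460,225). The lane axis agrees between views to about 1 mm. Next, the profile along the axis.

```bash
python3 - <<'E'
from h import *
th=np.radians(78.55);ex=np.array([np.cos(th),np.sin(th)]);ey=np.array([-ex[1],ex[0]]);o=np.array([.4628,.1931])
for n in("wrist1","top","scene"):
    z=np.load(n+".npz");d=z["d"];W=world(d,dict(K=z["K"],extrinsics=z["E"]))
    X=(W[...,:2]-o)@ex;Y=(W[...,:2]-o)@ey;Z=W[...,2]
    ok=(d>0)&(X>-.2)&(X<.28)
    f=ok&(abs(Y)<.03)&(Z>.025)&(Z<.064)&(X<.06)&(X>-.02)
    s=ok&(abs(Y)<.018)&(Z>.02)&(X>.08)&(X<.15)
    b=ok&(abs(Y)<.015)&(Z>.075)&(X>.12)
    pl=ok&(abs(Y)<.05)&(Z>.003)&(Z<.007)
    hs=ok&(abs(Y)<.03)&(Z>.05)&(Z<.064)&(X>.17)
    for nm,m in(("flap",f),("stop",s),("bar",b),("plate",pl),("hous",hs)):
        if m.sum()>3: print(n,nm,m.sum(),"x",np.percentile(X[m],[1,10,50,90,99]).round(4),"z",np.percentile(Z[m],[5,50,95]).round(4))
    for y in(-.008,0,.008):
      print(n,y,[(round(x*1000),round(float(np.median(Z[q])*1000))) for x in np.arange(.08,.19,.005) if (q:=ok&(abs(X-x)<.0025)&(abs(Y-y)<.004)).sum()>0])
E
```

```text
wrist1 flap 140 x [0.0232 0.0243 0.027  0.0294 0.0296] z [0.033  0.0578 0.06  ]
wrist1 stop 74 x [0.1439 0.1458 0.1489 0.1495 0.1499] z [0.0248 0.0393 0.0606]
wrist1 bar 247 x [0.1607 0.1612 0.1662 0.1713 0.1727] z [0.0805 0.0827 0.084 ]
wrist1 plate 7799 x [-0.1958 -0.1719 -0.0355  0.1425  0.206 ] z [0.0031 0.0038 0.0061]
wrist1 hous 1260 x [0.2047 0.2064 0.22   0.235  0.2391] z [0.0535 0.0575 0.0593]
wrist1 -0.008 [(80, 3), (85, 3), (90, 3), (95, 4), (100, 3), (105, 4), (110, 4), (115, 4), (120, 3), (125, 3), (130, 3), (135, 4), (140, 4), (145, 3), (150, 32), (155, 45), (160, 60), (165, 82), (170, 83), (175, 81)]
wrist1 0 [(80, 3), (85, 4), (90, 4), (95, 3), (100, 3), (105, 3), (110, 3), (115, 3), (120, 3), (125, 4), (130, 3), (135, 4), (140, 4), (145, 36), (150, 37), (155, 37), (160, 60), (165, 82), (170, 83), (175, 82)]
wrist1 0.008 [(150, 60), (155, 60), (160, 62), (165, 82), (170, 83), (175, 82)]
top flap 71 x [0.0241 0.0251 0.0267 0.0287 0.0297] z [0.0289 0.0485 0.0619]
top stop 22 x [0.145  0.1458 0.1494 0.1499 0.15  ] z [0.021  0.0387 0.0615]
top bar 74 x [0.1618 0.1625 0.16
[... 855 characters left out ...]
 [0.0233 0.0254 0.0278 0.0301 0.0319] z [0.0266 0.0474 0.0611]
scene stop 6 x [0.1444 0.1461 0.1492 0.1497 0.1498] z [0.0314 0.0407 0.0604]
scene bar 35 x [0.1589 0.1612 0.168  0.1729 0.1759] z [0.0812 0.0845 0.0872]
scene plate 1502 x [-0.186  -0.1545 -0.0509  0.1332  0.2111] z [0.0033 0.0052 0.0068]
scene hous 162 x [0.2055 0.2088 0.2207 0.2358 0.2425] z [0.0545 0.0592 0.0629]
scene -0.008 [(80, 7), (85, 8), (90, 5), (95, 8), (105, 4), (110, 5), (115, 7), (120, 6), (130, 6), (140, 7), (150, 35), (155, 45), (160, 44), (165, 65), (170, 83), (175, 84)]
scene 0 [(145, 41), (150, 40), (155, 43), (160, 49), (165, 63), (170, 84), (175, 87)]
scene 0.008 [(155, 63), (160, 61), (165, 73), (170, 83)]
```

Call:
step_arm(
  increments=[
    [0, 0, 0, 11, -39, -6, 0],
    [0, 0, 0, 22, -78, -12, 0],
    [0, 0, 0, 33, -117, -18, 0],
    [0, 0, 0, 44, -156, -24, 0],
    [0, 0, 0, 55, -195, -30, 0],
    [0, 0, 0, 66, -234, -36, 0],
    [0, 0, 0, 77, -273, -42, 0],
    [0, 0, 0, 88, -312, -48, 0],
    [0, 0, 0, 98, -351, -54, 0],
    [0, 0, 0, 108, -390, -60, 0],
  ],
)

```text
clock: 1.82
tcp_pos: [0.5322, -0.1541, 0.2604]
tool_rot: [-0.0, 0.099, 0.995, 0.0]
contact_force: [0.3, 0.4, 0.8]
grip_width: 0.994
grasp_force: 0.0
```

Call:
step_arm(
  increments=[
    [0, 0, 0, 10, -30, -8, 0],
    [0, 0, 0, 18, -60, -20, 0],
    [0, 0, 0, 24, -86, -35, 0],
    [0, 0, 0, 29, -102, -50, 0],
    [0, 0, 0, 31, -110, -65, 0],
    [0, 0, 0, 31, -112, -80, 0],
    [0, 0, 0, 31, -112, -90, 0],
    [0, 0, 0, 31, -112, -90, 0],
    [0, 0, 0, 31, -112, -90, 0],
    [0, 0, 0, 31, -112, -90, 0],
  ],
)

```text
clock: 2.65
tcp_pos: [0.5638, -0.2637, 0.1724]
tool_rot: [0.001, 0.099, 0.995, -0.0]
contact_force: [-0.2, 0.2, 0.2]
grip_width: 1.005
grasp_force: 0.0
```

```bash
python3 - <<'E'
from h import *
o=manip.get_obs(); print(o["clock"],o["tcp_pos"].round(4),o["tool_rot"].round(4),o["contact_force"].round(2),o["qpos"].round(2))
im,d,p=cap("wrist"); W=world(d,p)
hsv=cv2.cvtColor(im,cv2.COLOR_RGB2HSV)
m=((hsv[...,0]>108)&(hsv[...,0]<130)&(hsv[...,1]>120)&(hsv[...,2]>40)).astype(np.uint8)
k,l,s,c=cv2.connectedComponentsWithStats(m)
for i in range(1,k):
    if s[i,4]<200: continue
    q=W[(l==i)&(d>0)]; t=q[q[:,2]>.105]; print(c[i],s[i].tolist(),cv2.minEnclosingCircle(t[:,:2].astype(np.float32)))
cv2.imwrite("pics/w2.png",im[...,::-1])
E
```

```text
2.65 [ 0.5638 -0.2637  0.1724] [ 6.000e-04  9.880e-02  9.951e-01 -2.000e-04] [-0.22  0.17  0.18] [-0.52  0.22  1.49  0.    1.42 -1.89]
[320.18789636 248.69541584] [279, 206, 83, 85, 5519] ((0.5628722906112671, -0.2660617232322693), 0.028553085401654243)
[227.15664845 360.20309654] [208, 323, 35, 68, 1098] ((0.5993010997772217, -0.3289078176021576), 0.07057783007621765)
```

Call:
step_arm(
  increments=[
    [0, 0, 0, -1, -1, -12, 0],
    [0, 0, 0, -1, -1.5, -28, 0],
    [0, 0, 0, -1, -1.5, -46, 0],
    [0, 0, 0, -1, -1.5, -62, 0],
    [0, 0, 0, -1, -1.5, -76, 0],
    [0, 0, 0, -1, -1.5, -86, 0],
    [0, 0, 0, -1, -1.5, -91, 0],
    [0, 0, 0, -1, -1.5, -91, 0],
    [0, 0, 0, -1, -1.5, -91, 0],
    [0, 0, 0, -1, -1.5, -91, 0],
  ],
)

```text
clock: 3.53
tcp_pos: [0.5631, -0.2662, 0.0815]
tool_rot: [0.001, 0.099, 0.995, -0.0]
contact_force: [0.8, 0.8, 0.2]
grip_width: 1.0
grasp_force: 0.0
```

Call:
step_arm(
  increments=[
    [0, 0, 0, 0, 0, 0, 60],
    [0, 0, 0, 0, 0, 0, 100],
    [0, 0, 0, 0, 0, 0, 140],
    [0, 0, 0, 0, 0, 0, 200],
    [0, 0, 0, 0, 0, 0, 255],
    [0, 0, 0, 0, 0, 0, 255],
    [0, 0, 0, 0, 0, 0, 255],
    [0, 0, 0, 0, 0, 0, 255],
    [0, 0, 0, 0, 0, 0, 255],
    [0, 0, 0, 0, 0, 0, 255],
  ],
)

```text
clock: 4.37
tcp_pos: [0.5632, -0.2661, 0.0816]
tool_rot: [0.001, 0.099, 0.995, -0.0]
contact_force: [0.5, 1.2, 6.6]
grip_width: 0.659
grasp_force: 64.5
```

Call:
step_arm(
  increments=[
    [0, 0, 0, 0, 0, 12, 255],
    [0, 0, 0, 0, 0, 28, 255],
    [0, 0, 0, -5, 15, 40, 255],
    [0, 0, 0, -14, 42, 45, 255],
    [0, 0, 0, -25, 75, 45, 255],
    [0, 0, 0, -37, 110, 45, 255],
    [0, 0, 0, -48, 145, 45, 255],
    [0, 0, 0, -60, 180, 45, 255],
    [0, 0, 0, -72, 215, 45, 255],
    [0, 0, 0, -84, 250, 45, 255],
  ],
)

```text
clock: 5.2
tcp_pos: [0.4771, -0.0145, 0.1255]
tool_rot: [-0.0, 0.099, 0.995, -0.0]
contact_force: [1.5, 0.6, -1.6]
grip_width: 0.66
grasp_force: 64.3
```

Call:
step_arm(
  increments=[
    [0, 0, 0, -10, 30, 0, 255],
    [0, 0, 0, -20, 60, 0, 255],
    [0, 0, 0, -28, 83, 0, 255],
    [0, 0, 0, -33, 99, 0, 255],
    [0, 0, 0, -36, 108, 0, 255],
    [0, 0, 0, -36.5, 109.7, 0, 255],
    [0, 0, 0, -36.5, 109.7, 0, 255],
    [0, 0, 0, -36.5, 109.7, 0, 255],
    [0, 0, 0, -36.5, 109.7, 0, 255],
    [0, 0, 0, -36.5, 109.7, 0, 255],
  ],
)

```text
clock: 6.03
tcp_pos: [0.4421, 0.0929, 0.1253]
tool_rot: [-0.0, 0.1, 0.995, -0.0]
contact_force: [-0.3, 0.9, -2.1]
grip_width: 0.661
grasp_force: 64.4
```

```bash
python3 - <<'E'
from h import *
o=manip.get_obs(); print(o["clock"],o["tcp_pos"].round(4),o["tool_rot"].round(4),o["contact_force"].round(2),o["grip_width"])
out=[]
for n in("top","scene"):
    im,d,p=cap(n); W=world(d,p)
    hsv=cv2.cvtColor(im,cv2.COLOR_RGB2HSV)
    m=((hsv[...,0]>108)&(hsv[...,0]<130)&(hsv[...,1]>120)&(hsv[...,2]>40)).astype(np.uint8)
    k,l,s,c=cv2.connectedComponentsWithStats(m)
    for i in range(1,k):
        if s[i,4]<20: continue
        t=W[(l==i)&(d>0)]; print(n,c[i].round(),s[i,4],np.percentile(t,[2,50,98],axis=0).round(3).tolist())
    u,v=(285,250) if n=="top" else (300,225)
    out.append(cv2.resize(im[v-75:v+75,u-100:u+100],(400,300),interpolation=cv2.INTER_CUBIC))
im,d,p=cap("wrist"); np.savez("wrist3",im=im,d=d,K=p["K"],E=p["extrinsics"])
out.append(cv2.resize(im,(400,300)))
cv2.imwrite("pics/c3.png",np.vstack([np.hstack(out[:2]),np.hstack([out[2],out[2]*0])])[...,::-1])
E
```

```text
6.0333 [0.4421 0.0929 0.1253] [-1.00e-04  1.00e-01  9.95e-01 -1.00e-04] [-0.31  0.94 -2.13] 0.6607166166787031
top [478. 180.] 491 [[0.603, -0.395, 0.098], [0.627, -0.369, 0.111], [0.654, -0.345, 0.116]]
top [  2. 184.] 79 [[0.577, 0.713, 0.091], [0.595, 0.717, 0.102], [0.613, 0.724, 0.112]]
scene [281. 212.] 205 [[0.414, 0.068, 0.136], [0.425, 0.092, 0.155], [0.45, 0.12, 0.193]]
scene [474. 260.] 433 [[0.601, -0.398, 0.092], [0.623, -0.373, 0.111], [0.654, -0.347, 0.114]]
```

View pics/c3.png

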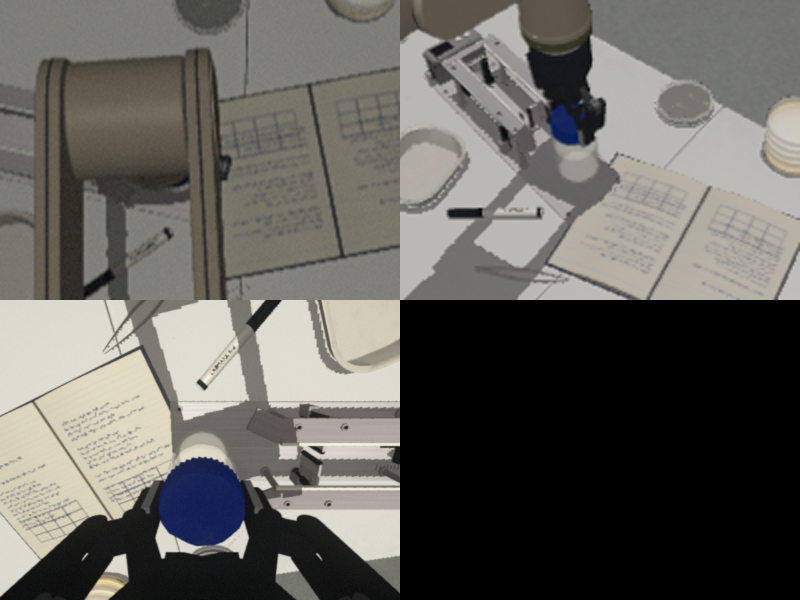

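The bottle hangs upright over the apron (wrist tile: cap at about (203,502), rails at right). Next I check its sideways offset from the lane axis within the same wrist picture.

```bash
python3 - <<'E'
from h import *
z=np.load("wrist3.npz");im,d=z["im"],z["d"];W=world(d,dict(K=z["K"],extrinsics=z["E"]))
hsv=cv2.cvtColor(im,cv2.COLOR_RGB2HSV)
m=(hsv[...,0]>108)&(hsv[...,0]<130)&(hsv[...,1]>120)&(hsv[...,2]>40)&(d>0)
zt=np.percentile(W[m][:,2],80); t=W[m&(abs(W[...,2]-zt)<.004)]
c,r=cv2.minEnclosingCircle(t[:,:2].astype(np.float32))
th=np.radians(78.55);ex=np.array([np.cos(th),np.sin(th)]);ey=np.array([-ex[1],ex[0]]);o=np.array([.4685,.2210])
lo=lambda P:(np.round((np.array(P)-o)@ex,4),np.round((np.array(P)-o)@ey,4))
print("cap z",zt,"c",c,"r",r,"lane",lo(c),"tcp lane",lo([.4421,.0929]))
X=(W[...,:2]-o)@ex;Y=(W[...,:2]-o)@ey;Z=W[...,2]
ra=(d>0)&(Z>.078)&(Z<.0875)&(X<.12)&(X>-.1)&(abs(Y)<.06)
for x in np.arange(-.09,.07,.01):
    q=ra&(abs(X-x)<.003); a=Y[q&(Y>.008)];b=Y[q&(Y<-.008)]
    print(round(x,3),[np.percentile(s,[2,98]).round(4).tolist() if len(s)>5 else None for s in(b,a)])
E
```

```text
cap z 0.15373982927625202 c (0.4425143599510193, 0.09270242601633072) r 0.02939937636256218 lane (np.float64(-0.1309), np.float64(-0.0)) tcp lane (np.float64(-0.1308), np.float64(0.0004))
-0.09 [None, [0.036, 0.0439]]
-0.08 [None, [0.0325, 0.0555]]
-0.07 [[-0.031, -0.0274], [0.0279, 0.0516]]
-0.06 [[-0.0454, -0.0236], [0.0233, 0.0471]]
-0.05 [[-0.0472, -0.0225], [0.0222, 0.0471]]
-0.04 [[-0.0474, -0.0224], [0.0224, 0.0472]]
-0.03 [[-0.0475, -0.0225], [0.0222, 0.0472]]
-0.02 [[-0.0475, -0.0225], [0.0223, 0.0471]]
-0.01 [[-0.0472, -0.0224], [0.0222, 0.0471]]
-0.0 [[-0.0474, -0.0224], [0.0223, 0.0471]]
0.01 [[-0.0473, -0.0224], [0.0223, 0.0471]]
0.02 [[-0.0474, -0.0225], [0.0223, 0.0471]]
0.03 [[-0.0473, -0.0225], [0.0223, 0.0471]]
0.04 [[-0.0476, -0.0224], [0.0221, 0.0471]]
0.05 [[-0.0472, -0.0224], [0.022, 0.0442]]
0.06 [[-0.0476, -0.0224], None]
```

Call:
step_arm(
  increments=[
    [0, 0, 0, 0, 0, -10, 255],
    [0, 0, 0, 0, 0, -20, 255],
    [0, 0, 0, 0, 0, -28, 255],
    [0, 0, 0, 0, 0, -33, 255],
    [0, 0, 0, 0, 0, -36, 255],
    [0, 0, 0, 0, 0, -37.5, 255],
    [0, 0, 0, 0, 0, -38.5, 255],
    [0, 0, 0, 0, 0, -39, 255],
    [0, 0, 0, 0, 0, -39, 255],
    [0, 0, 0, 0, 0, -39, 255],
  ],
)

```text
clock: 7.02
tcp_pos: [0.4421, 0.0939, 0.0867]
tool_rot: [0.0, 0.099, 0.995, 0.0]
contact_force: [-0.1, 0.1, -2.4]
grip_width: 0.665
grasp_force: 64.4
```

Call:
step_arm(
  increments=[
    [0, 0, 0, 0, 0, -0.1, 255],
    [0, 0, 0, 0, 0, -0.2, 255],
    [0, 0, 0, 0, 0, -0.3, 255],
    [0, 0, 0, 0, 0, -0.4, 255],
    [0, 0, 0, 0, 0, -0.5, 255],
    [0, 0, 0, 0, 0, -0.5, 255],
    [0, 0, 0, 0, 0, -0.5, 255],
    [0, 0, 0, 0, 0, -0.5, 255],
    [0, 0, 0, 0, 0, -0.5, 255],
    [0, 0, 0, 0, 0, -0.5, 255],
  ],
)

```text
clock: 7.85
tcp_pos: [0.4418, 0.0939, 0.0858]
tool_rot: [0.0, 0.099, 0.995, -0.0]
contact_force: [0.4, -0.3, -2.3]
grip_width: 0.661
grasp_force: 64.4
```

Call:
step_arm(
  increments=[
    [0, 0, 0, 0, 0, -0.1, 255],
    [0, 0, 0, 0, 0, -0.2, 255],
    [0, 0, 0, 0, 0, -0.3, 255],
    [0, 0, 0, 0, 0, -0.4, 255],
    [0, 0, 0, 0, 0, -0.5, 255],
    [0, 0, 0, 0, 0, -0.6, 255],
    [0, 0, 0, 0, 0, -0.6, 255],
    [0, 0, 0, 0, 0, -0.6, 255],
    [0, 0, 0, 0, 0, -0.6, 255],
    [0, 0, 0, 0, 0, -0.6, 255],
  ],
)

```text
clock: 8.68
tcp_pos: [0.442, 0.0939, 0.0856]
tool_rot: [0.0, 0.099, 0.995, 0.0]
contact_force: [-2.2, -0.7, 5.0]
grip_width: 0.665
grasp_force: 64.9
```

Call:
step_arm(
  increments=[
    [0, 0, 0, 0.4, 0, 0.4, 255],
    [0, 0, 0, 1.8, 6.9, 0.4, 255],
    [0, 0, 0, 3.6, 15.7, 0.4, 255],
    [0, 0, 0, 5.4, 24.5, 0.4, 255],
    [0, 0, 0, 7.1, 33.3, 0.4, 255],
    [0, 0, 0, 8.9, 42.1, 0.4, 255],
    [0, 0, 0, 10.5, 50, 0.4, 255],
    [0, 0, 0, 12.1, 57.8, 0.4, 255],
    [0, 0, 0, 13.1, 62.7, 0.4, 255],
    [0, 0, 0, 13.1, 62.7, 0.4, 255],
  ],
)

```text
clock: 9.52
tcp_pos: [0.4551, 0.1581, 0.0856]
tool_rot: [0.0, 0.099, 0.995, 0.001]
contact_force: [1.0, 1.5, 1.0]
grip_width: 0.663
grasp_force: 64.5
```

```bash
cat > st.py <<'E'
from h import *
o=manip.get_obs(); th=np.radians(78.55);ex=np.array([np.cos(th),np.sin(th),0]);ey=np.array([-ex[1],ex[0],0]);z=np.array([0,0,1])
R=np.c_[ex,ey,z]
print(round(o["clock"],2),"lane mm",((o["tcp_pos"]-[.4685,.2210,0])@R*1000).round(2),"F",(o["contact_force"]@R).round(2),"T",(o["wrist_torque"]@R).round(2),o["tool_rot"].round(4))
E
python3 st.py
```

```text
9.52 lane mm [-64.3    0.64  85.64] F [ 1.69 -0.64  0.96] T [ 0.03 -0.37 -0.  ] [1.000e-04 9.880e-02 9.951e-01 6.000e-04]
```

Call:
step_arm(
  increments=[
    [0, 0, 0, 1, 3, 0, 255],
    [0, 0, 0, 1.8, 7, 0, 255],
    [0, 0, 0, 2.6, 11, 0, 255],
    [0, 0, 0, 3.4, 15, 0, 255],
    [0, 0, 0, 4.2, 19, 0, 255],
    [0, 0, 0, 5, 23, 0, 255],
    [0, 0, 0, 5.6, 26, 0, 255],
    [0, 0, 0, 6.3, 29.4, 0, 255],
    [0, 0, 0, 6.3, 29.4, 0, 255],
    [0, 0, 0, 6.3, 29.4, 0, 255],
  ],
)

```text
clock: 10.35
tcp_pos: [0.4613, 0.1867, 0.0856]
tool_rot: [0.0, 0.099, 0.995, 0.001]
contact_force: [0.3, 0.8, 1.6]
grip_width: 0.663
grasp_force: 64.4
```

```bash
python3 st.py
```

```text
10.35 lane mm [-35.03   0.25  85.63] F [ 0.84 -0.18  1.62] T [-0.03 -0.3   0.  ] [1.000e-04 9.910e-02 9.951e-01 6.000e-04]
```

Call:
step_arm(
  increments=[
    [0, 0, 0, 1, 5, 0, 255],
    [0, 0, 0, 2.2, 11, 0, 255],
    [0, 0, 0, 3.4, 17, 0, 255],
    [0, 0, 0, 4.7, 23, 0, 255],
    [0, 0, 0, 5.9, 29, 0, 255],
    [0, 0, 0, 7.1, 35, 0, 255],
    [0, 0, 0, 8.3, 41, 0, 255],
    [0, 0, 0, 9.5, 47, 0, 255],
    [0, 0, 0, 10.9, 53.9, 0, 255],
    [0, 0, 0, 10.9, 53.9, 0, 255],
  ],
)

```text
clock: 11.18
tcp_pos: [0.472, 0.2396, 0.0855]
tool_rot: [-0.0, 0.099, 0.995, -0.001]
contact_force: [-1.1, -4.1, 2.8]
grip_width: 0.663
grasp_force: 65.2
```

```bash
python3 st.py
```

```text
11.18 lane mm [18.93  0.23 85.49] F [-4.27  0.22  2.84] T [-0.08  1.27 -0.07] [-3.000e-04  9.940e-02  9.951e-01 -1.000e-03]
```

Call:
step_arm(
  increments=[
    [0, 0, 0, 1, 5, 0.1, 255],
    [0, 0, 0, 2.1, 10.5, 0.1, 255],
    [0, 0, 0, 3.2, 16, 0.1, 255],
    [0, 0, 0, 4.3, 21.5, 0.1, 255],
    [0, 0, 0, 5.4, 27, 0.1, 255],
    [0, 0, 0, 6.5, 32, 0.1, 255],
    [0, 0, 0, 7.5, 37, 0.1, 255],
    [0, 0, 0, 8.5, 42.2, 0.1, 255],
    [0, 0, 0, 8.5, 42.2, 0.1, 255],
    [0, 0, 0, 8.5, 42.2, 0.1, 255],
  ],
)

```text
clock: 12.02
tcp_pos: [0.4806, 0.2829, 0.0856]
tool_rot: [0.0, 0.099, 0.995, 0.0]
contact_force: [0.9, -0.2, -1.0]
grip_width: 0.667
grasp_force: 64.7
```

```bash
python3 st.py
```

```text
12.02 lane mm [63.09  0.45 85.63] F [-0.03 -0.92 -0.98] T [ 0.03 -0.21  0.  ] [0.000e+00 9.900e-02 9.951e-01 5.000e-04]
```

Call:
step_arm(
  increments=[
    [0, 0, 0, 0.2, 1, 0, 255],
    [0, 0, 0, 0.4, 2, 0, 255],
    [0, 0, 0, 0.6, 3, 0, 255],
    [0, 0, 0, 0.8, 4, 0, 255],
    [0, 0, 0, 1, 5, 0, 255],
    [0, 0, 0, 1.2, 6, 0, 255],
    [0, 0, 0, 1.4, 7, 0, 255],
    [0, 0, 0, 1.6, 8, 0, 255],
    [0, 0, 0, 1.8, 9, 0, 255],
    [0, 0, 0, 2, 10, 0, 255],
  ],
)

```text
clock: 12.85
tcp_pos: [0.4826, 0.2922, 0.0856]
tool_rot: [-0.0, 0.099, 0.995, 0.0]
contact_force: [-0.1, -1.0, -0.5]
grip_width: 0.662
grasp_force: 64.8
```

Call:
step_arm(
  increments=[
    [0, 0, 0, 0.1, 0.7, 0, 255],
    [0, 0, 0, 0.3, 1.4, 0, 255],
    [0, 0, 0, 0.4, 2.1, 0, 255],
    [0, 0, 0, 0.6, 2.8, 0, 255],
    [0, 0, 0, 0.7, 3.5, 0, 255],
    [0, 0, 0, 0.8, 4.2, 0, 255],
    [0, 0, 0, 1, 4.9, 0, 255],
    [0, 0, 0, 1.1, 5.6, 0, 255],
    [0, 0, 0, 1.3, 6.3, 0, 255],
    [0, 0, 0, 1.4, 7, 0, 255],
  ],
)

```text
clock: 13.68
tcp_pos: [0.484, 0.2992, 0.0856]
tool_rot: [-0.0, 0.099, 0.995, 0.0]
contact_force: [-0.7, 0.4, -2.2]
grip_width: 0.659
grasp_force: 64.7
```

```bash
python3 st.py
```

```text
13.68 lane mm [79.69  0.33 85.63] F [ 0.26  0.77 -2.17] T [-0.05  0.07 -0.02] [-0.      0.0993  0.9951  0.    ]
```

Call:
step_arm(
  increments=[
    [0, 0, 0, 0.1, 0.5, -0.1, 255],
    [0, 0, 0, 0.2, 1, -0.1, 255],
    [0, 0, 0, 0.3, 1.5, -0.1, 255],
    [0, 0, 0, 0.4, 2, -0.1, 255],
    [0, 0, 0, 0.5, 2.5, -0.1, 255],
    [0, 0, 0, 0.6, 3, -0.1, 255],
    [0, 0, 0, 0.7, 3.5, -0.1, 255],
    [0, 0, 0, 0.8, 4, -0.1, 255],
    [0, 0, 0, 0.9, 4.5, -0.1, 255],
    [0, 0, 0, 1, 5, -0.1, 255],
  ],
)

```text
clock: 14.52
tcp_pos: [0.485, 0.3041, 0.0856]
tool_rot: [0.0, 0.099, 0.995, -0.0]
contact_force: [-0.2, -1.0, -0.9]
grip_width: 0.662
grasp_force: 64.7
```

```bash
python3 st.py
```

```text
14.52 lane mm [84.72  0.3  85.64] F [-1.06 -0.03 -0.88] T [-0.01  0.25  0.04] [ 0.      0.0993  0.9951 -0.    ]
```

Call:
step_arm(
  increments=[
    [0, 0, 0, 0.06, 0.3, 0, 255],
    [0, 0, 0, 0.12, 0.6, 0, 255],
    [0, 0, 0, 0.18, 0.9, 0, 255],
    [0, 0, 0, 0.24, 1.2, 0, 255],
    [0, 0, 0, 0.3, 1.5, 0, 255],
    [0, 0, 0, 0.36, 1.8, 0, 255],
    [0, 0, 0, 0.42, 2.1, 0, 255],
    [0, 0, 0, 0.48, 2.4, 0, 255],
    [0, 0, 0, 0.54, 2.7, 0, 255],
    [0, 0, 0, 0.6, 3, 0, 255],
  ],
)

```text
clock: 15.35
tcp_pos: [0.4856, 0.3071, 0.0856]
tool_rot: [0.0, 0.099, 0.995, -0.0]
contact_force: [-0.3, -0.6, 0.7]
grip_width: 0.666
grasp_force: 64.6
```

```bash
python3 st.py
```

```text
15.35 lane mm [87.76  0.3  85.6 ] F [-0.64  0.16  0.67] T [-0.04  0.44 -0.02] [ 0.      0.0993  0.9951 -0.    ]
```

Call:
step_arm(
  increments=[
    [0, 0, 0, 0.04, 0.2, 0, 255],
    [0, 0, 0, 0.08, 0.4, 0, 255],
    [0, 0, 0, 0.12, 0.6, 0, 255],
    [0, 0, 0, 0.16, 0.8, 0, 255],
    [0, 0, 0, 0.2, 1, 0, 255],
    [0, 0, 0, 0.24, 1.2, 0, 255],
    [0, 0, 0, 0.28, 1.4, 0, 255],
    [0, 0, 0, 0.32, 1.6, 0, 255],
    [0, 0, 0, 0.36, 1.8, 0, 255],
    [0, 0, 0, 0.4, 2, 0, 255],
  ],
)

```text
clock: 16.18
tcp_pos: [0.486, 0.3091, 0.0856]
tool_rot: [0.0, 0.099, 0.995, -0.0]
contact_force: [0.4, -1.4, 0.6]
grip_width: 0.657
grasp_force: 64.6
```

```bash
python3 st.py
```

```text
16.18 lane mm [89.81  0.33 85.62] F [-1.26 -0.67  0.56] T [-0.03  0.46 -0.06] [ 0.      0.0993  0.9951 -0.    ]
```

Call:
step_arm(
  increments=[
    [0, 0, 0, 0.04, 0.2, 0, 255],
    [0, 0, 0, 0.08, 0.4, 0, 255],
    [0, 0, 0, 0.12, 0.6, 0, 255],
    [0, 0, 0, 0.16, 0.8, 0, 255],
    [0, 0, 0, 0.2, 1, 0, 255],
    [0, 0, 0, 0.24, 1.2, 0, 255],
    [0, 0, 0, 0.28, 1.4, 0, 255],
    [0, 0, 0, 0.32, 1.6, 0, 255],
    [0, 0, 0, 0.32, 1.6, 0, 255],
    [0, 0, 0, 0.32, 1.6, 0, 255],
  ],
)

```text
clock: 17.02
tcp_pos: [0.4863, 0.3107, 0.0856]
tool_rot: [-0.0, 0.099, 0.995, 0.0]
contact_force: [-0.6, -1.4, 0.9]
grip_width: 0.664
grasp_force: 64.7
```

```bash
python3 st.py
```

```text
17.02 lane mm [91.45  0.34 85.59] F [-1.46  0.28  0.9 ] T [-0.05  0.6   0.02] [-0.      0.0993  0.9951  0.    ]
```

Call:
step_arm(
  increments=[
    [0, 0, 0, 0.04, 0.2, 0, 255],
    [0, 0, 0, 0.08, 0.4, 0, 255],
    [0, 0, 0, 0.12, 0.6, 0, 255],
    [0, 0, 0, 0.16, 0.8, 0, 255],
    [0, 0, 0, 0.2, 1, 0, 255],
    [0, 0, 0, 0.24, 1.2, 0, 255],
    [0, 0, 0, 0.28, 1.4, 0, 255],
    [0, 0, 0, 0.28, 1.4, 0, 255],
    [0, 0, 0, 0.28, 1.4, 0, 255],
    [0, 0, 0, 0.28, 1.4, 0, 255],
  ],
)

```text
clock: 17.85
tcp_pos: [0.4865, 0.3117, 0.0855]
tool_rot: [-0.0, 0.099, 0.995, -0.0]
contact_force: [-1.1, -5.1, 3.7]
grip_width: 0.666
grasp_force: 64.9
```

```bash
python3 st.py
```

```text
17.85 lane mm [92.5   0.35 85.55] F [-5.17  0.04  3.67] T [ 0.01  1.31 -0.04] [-1.000e-04  9.930e-02  9.951e-01 -3.000e-04]
```

Call:
step_arm(
  increments=[
    [0, 0, 0, 0.02, 0.1, 0, 255],
    [0, 0, 0, 0.04, 0.2, 0, 255],
    [0, 0, 0, 0.06, 0.3, 0, 255],
    [0, 0, 0, 0.08, 0.4, 0, 255],
    [0, 0, 0, 0.1, 0.5, 0, 255],
    [0, 0, 0, 0.1, 0.5, 0, 255],
    [0, 0, 0, 0.1, 0.5, 0, 255],
    [0, 0, 0, 0.1, 0.5, 0, 255],
    [0, 0, 0, 0.1, 0.5, 0, 255],
    [0, 0, 0, 0.1, 0.5, 0, 255],
  ],
)

```text
clock: 18.68
tcp_pos: [0.4865, 0.3118, 0.0855]
tool_rot: [-0.0, 0.099, 0.995, -0.001]
contact_force: [-2.7, -6.8, 3.6]
grip_width: 0.658
grasp_force: 65.1
```

```bash
python3 st.py
```

```text
18.68 lane mm [92.61  0.36 85.53] F [-7.19  1.28  3.58] T [0.1  1.71 0.02] [-2.000e-04  9.940e-02  9.951e-01 -7.000e-04]
```

Call:
step_arm(
  increments=[
    [0, 0, 0, 0, 0, 0, 70],
    [0, 0, 0, 0, 0, 0, 50],
    [0, 0, 0, 0, 0, 0, 30],
    [0, 0, 0, 0, 0, 0, 10],
    [0, 0, 0, 0, 0, 0, 0],
    [0, 0, 0, 0, 0, 0, 0],
    [0, 0, 0, 0, 0, 0, 0],
    [0, 0, 0, 0, 0, 0, 0],
    [0, 0, 0, 0, 0, 0, 0],
    [0, 0, 0, 0, 0, 0, 0],
  ],
)

```text
clock: 19.52
tcp_pos: [0.4867, 0.3126, 0.0856]
tool_rot: [0.0, 0.099, 0.995, 0.0]
contact_force: [1.3, -0.1, -0.6]
grip_width: 1.0
grasp_force: 0.0
```

Call:
step_arm(
  increments=[
    [0, 0, 0, 0, 0, 4, 0],
    [0, 0, 0, 0, 0, 12, 0],
    [0, 0, 0, 0, 0, 25, 0],
    [0, 0, 0, 0, 0, 40, 0],
    [0, 0, 0, 0, 0, 60, 0],
    [0, 0, 0, 0, 0, 80, 0],
    [0, 0, 0, -10, 0, 100, 0],
    [0, 0, 0, -10, 0, 110, 0],
    [0, 0, 0, -10, 0, 110, 0],
    [0, 0, 0, -10, 0, 110, 0],
  ],
)

```text
clock: 20.35
tcp_pos: [0.4774, 0.3128, 0.1966]
tool_rot: [0.001, 0.099, 0.995, 0.001]
contact_force: [0.6, -0.1, -0.2]
grip_width: 0.998
grasp_force: 0.0
```

```bash
python3 st.py; python3 - <<'E'
from h import *
im,d,p=cap("wrist"); W=world(d,p); np.savez("wrist9",im=im,d=d,K=p["K"],E=p["extrinsics"])
hsv=cv2.cvtColor(im,cv2.COLOR_RGB2HSV)
m=(hsv[...,0]>108)&(hsv[...,0]<130)&(hsv[...,1]>120)&(hsv[...,2]>40)&(d>0)
t=W[m]; t=t[t[:,2]>.11]
c,r=cv2.minEnclosingCircle(t[:,:2].astype(np.float32))
th=np.radians(78.55);ex=np.array([np.cos(th),np.sin(th)]);ey=np.array([-ex[1],ex[0]]);o=np.array([.4685,.2210])
P=np.array(c)-o; print("cap lane",P@ex,P@ey,r,"z",np.median(t[:,2]), "tilt z fit",np.linalg.lstsq(np.c_[t[:,:2],np.ones(len(t))],t[:,2],rcond=None)[0].round(3))
X=(W[...,:2]-o)@ex;Y=(W[...,:2]-o)@ey
f=(d>0)&(abs(Y)<.018)&(W[...,2]>.02)&(W[...,2]<.065)&(X>-.02)&(X<.055); print("flap",f.sum(),np.percentile(X[f],[5,50,95]) if f.sum() else "")
im2=cap("scene")[0]
cv2.imwrite("pics/c9.png",np.hstack([cv2.resize(im,(400,300)),cv2.resize(im2[140:260,190:350],(400,300),interpolation=2)])[...,::-1])
E
```

```text
20.35 lane mm [ 91.77   9.49 196.57] F [ 0.06 -0.56 -0.19] T [-0.01  0.04 -0.  ] [1.000e-03 9.920e-02 9.951e-01 6.000e-04]
cap lane 0.09231188259197554 0.0007824185346637673 0.028557196259498596 z 0.11357857049096623 tilt z fit [0.005 0.001 0.111]
flap 380 [-2.89081113e-03 -9.33607621e-05  1.42165265e-03]
```

View pics/c9.png

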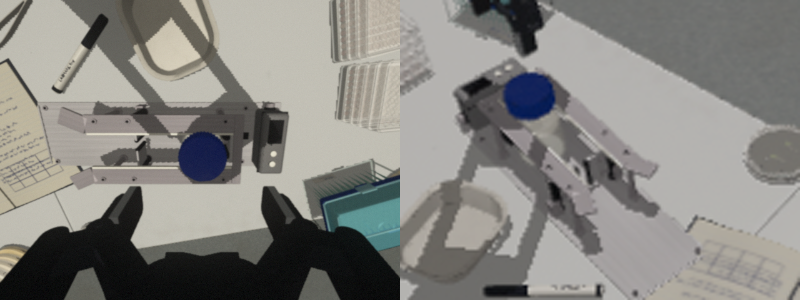

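The wrist tile shows the bottle upright against the stop (cap at (203,157)), with the flaps shut behind it near (140,150). The scene tile agrees. The cap is at lane x 92.3 mm, matching where the stop was felt, so I'm handing in.

```bash
python3 -c "
from bench import manip
print(manip.hand_in())"
```

```text
the job is handed in; nothing more can be done
None
```

The bottle stands upright in the lane against the end stop, felt at about lane x 92 mm with roughly 7 N of push. Both flaps are shut behind it, the gripper is clear, and the job was handed in at about 20 s; the plunger was hidden from the cameras, so "home" rests on the felt contact and the measured cap position.

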